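# Pack the drawer pulls and walk the fittings case home

### The arm

A 7-joint arm with a two-finger parallel gripper is mounted at the origin on the work surface. World frame = base frame: x ahead of the robot, y to its left, z up, the work surface at z = 0. Lengths are in m, angles in degrees, forces in N, time in s.
With the tool pointing down it reaches from about 0.4 to 0.925 m from the base axis. Payload 4.1 kg.
Tool frame: the origin (TCP) lies where the fingers leave the gripper's body, on its centre line; the fingertips stand 73 mm ahead of it and the grasp point (between the pads) lies 54 mm ahead of it; z points along the fingers, y is the line along which they close (so a half turn about z gives the same grasp; the last joint's range is limited). The gripper opens to 85 mm and grips with 20 to 120 N. Pads are 22 mm wide; open, the fingers measure 114 mm over their backs; the gripper's body (76 mm by 85 mm) begins 54 mm behind the grasp point. The pads swing forward as they close: fully open they stand 13 mm farther back than shut.
Start: joints at [-71.333, 22.827, 2.584, 88.041, -1.071, 69.15, -2.905], TCP at [0.268, 0.592, 0.304] pointing down, gripper open.
Joint ranges: [-161.44, 161.44], [-28.35, 127.94], [-78.24, 83.42], [0, 140.83], [-78.03, 258.03], [13.02, 114.36], [-168.23, 168.23]. Speed limits (degrees/s): [147.25, 147.25, 180, 180, 180, 180, 180].

### API

Orientations are given as a 3x3 rotation matrix whose columns are the frame's x, y, z axes.
In Python, from plant import robot gives the robot as it stands. Calls block until the motion is done:
- robot.move_pose(position, orientation): joint-space move of the TCP to a pose.
- robot.move_straight(position, attitude=None, speed=0.15): straight line of the TCP; attitude=None keeps the orientation; speed is the mean speed in m/s.
- robot.goto_joints(angles): joint-space move.
- robot.command_gripper(opening, strength=None): finger opening in m; strength is the grip in N (None keeps the last); returns when the fingers have stopped.
- robot.dwell(seconds).
- robot.solve_ik(position, orientation): joint angles nearest the present ones, or None.
- robot.get_state(): the state.
- robot.snapshot(name): name is "side" or "top" or "wrist"; returns the picture (400x640x3 uint8, blue, green, red); there is no depth.
- robot.camera_params(name): a dict with "fx", "fy", "cx", "cy" (pixels), "R" (3x3) and "t" (3): a world point X has camera coordinates R X + t; the wrist camera has in their place "tool_from_camera" (4x4, takes a point from camera to tool coordinates, whose origin is the TCP and whose axes are the flange's). Camera axes: x right, y down, z forward; pixel columns grow to the right and rows downward; lengths in m; the calibration is good to about 2 mm. A picture is of the moment at which its call begins: read the wrist's pose just before it. camera_params takes no time and is no camera call.
A pose or a line that the arm cannot do raises robot.MotionError and nothing moves.
- robot.job_done(): hands the job in; it is judged then, once.
The state is a dict: "clock": time; "q": joint angles; "qd": joint speeds; "effort": joint torques, N m; "position": TCP position; "orientation": TCP orientation; "force": force on the tool from outside, world axes, zero at the start; "moment": the same for the moment, N m; "finger_gap": finger opening in m; "finger_force": force on a finger pad.
Only numpy, scipy, OpenCV 4.12 (cv2) and the standard library are available. Lean on these libraries where they do the work, as an engineer would, in place of code of your own. Each camera call takes 0.05 s, during which the arm holds its last target. There are 200 camera calls.

### The job

Put every black drawer pull that lies on the counter into the open green fittings case, then shut its lid and swing the hasp down over the catch. Then walk the heavy case back into the black outline by pushing its front corners forward in turn: left corner (seen from the robot) first, then right, then left again and so on, turning it clearly to and fro (some 8 degrees each way), with at least four such turns, the last of them when it is nearly there, until it stands square in the middle of the outline. Keep the case flat on the counter and leave the plant, the mug, the jar and the cardboard box alone.

Things in the scene. Friction and masses are not known exactly. Their poses are not given: they have to be found in the camera images.
- case: Green steel case, 2 to 3.5 kg, loose on four rubber feet (x +-50, y +-60 mm). Outside 160 mm (x) by 260 mm (y), rim 95 mm up, 103 mm with lid shut; walls 5 mm, inner floor 30 mm up. Origin: centre of its underside, at counter level. x from front (catch, robot's side) to back (hinge), y left. Pushed at a front corner it turns about the feet at its other end: 90 to 140 mm forward per radian of turn.
- lid (a joint): Lid of the case, a plate 162 x 262 x 8 mm, 0.25 kg, hinged on the case's back top edge (case frame x = 80, z = 95 mm). 0 = shut, positive = open; it starts leaning back past upright (about 1.7 rad, stop at 1.9) and stays there (stiff hinge, 0.07 N m); brought well forward (below about 1.2 rad) it sinks shut by itself in 1 to 3 s.
- lid_edge (a point): middle of the lid's free edge (front edge when shut), on the hasp's hinge line, 162 mm from the lid's hinge
- hasp (a joint): Steel hasp, a slotted plate 36 mm wide, 57 mm long, 3 mm thick, hinged on the middle of the lid's free edge. 0 = hanging flat on the case front over the catch (lid shut); pi/2 = sticking straight out; starts at about 2 rad (stop at 2.4). Stiff hinge (0.03 N m): it stays where left, about 2 N moves it.
- hasp_tip (a point): free end of the hasp, middle of its edge
- left_corner (a point): push point on the case's front face, 105 mm left (+y) of its middle, 50 mm above the counter
- right_corner (a point): push point on the case's front face, 105 mm right (-y) of its middle, 50 mm above the counter
- bay: Parking place: black outline inlaid flush in the counter, 200 mm (x) by 310 mm (y) inside, line 8 mm wide. Origin at its centre, on the counter. The case is parked when its origin is on this origin with the x axes parallel (front still towards the robot).
- diamond: Black 50 mm diamond tile inlaid flush at the centre of the bay; its own x axis is turned 45 degrees to the left (counterclockwise from above) of the bay's x axis. Nothing to handle.
- pull1: Black metal drawer pull, 70 g, a flat U lying on its side: bar 110 mm long, 13 mm wide, 14 mm thick, with a foot at each end 13 mm wide that reaches 28 mm to +y of the bar's middle line. Origin: middle of the bar's underside as it lies (7 mm below the bar's centre); x along the bar. May be absent (None).
- pull2: Black metal drawer pull, 70 g, a flat U lying on its side: bar 110 mm long, 13 mm wide, 14 mm thick, with a foot at each end 13 mm wide that reaches 28 mm to +y of the bar's middle line. Origin: middle of the bar's underside as it lies (7 mm below the bar's centre); x along the bar. May be absent (None).
- pull3: Black metal drawer pull, 70 g, a flat U lying on its side: bar 110 mm long, 13 mm wide, 14 mm thick, with a foot at each end 13 mm wide that reaches 28 mm to +y of the bar's middle line. Origin: middle of the bar's underside as it lies (7 mm below the bar's centre); x along the bar. May be absent (None).
- pull4: Black metal drawer pull, 70 g, a flat U lying on its side: bar 110 mm long, 13 mm wide, 14 mm thick, with a foot at each end 13 mm wide that reaches 28 mm to +y of the bar's middle line. Origin: middle of the bar's underside as it lies (7 mm below the bar's centre); x along the bar. May be absent (None).
- pull5: Black metal drawer pull, 70 g, a flat U lying on its side: bar 110 mm long, 13 mm wide, 14 mm thick, with a foot at each end 13 mm wide that reaches 28 mm to +y of the bar's middle line. Origin: middle of the bar's underside as it lies (7 mm below the bar's centre); x along the bar. May be absent (None).
- plant: green sprig plant in a grey pot, 104 mm across the rim, 200 mm tall; origin at its underside's centre. Bystander, leave alone.
- mug: blue ceramic mug, 80 mm across, 95 mm tall; origin at its underside's centre. Bystander, leave alone.
- spice_jar: amber glass jar with red cap, 48 mm across, 90 mm tall; origin at its underside's centre. Bystander, leave alone.
- screw_box: cardboard box 80 x 50 x 35 mm; origin at its underside's centre. Bystander, leave alone.

How it is judged:
By the outcome, as a careful person would: the job done as asked, in the order asked, and still so for the second after the job is handed in, with the robot touching nothing.
Of pull1, pull2, pull3, pull4, pull5 only 3 to 5 are there at a start; the rules pass over those that are not, and their reading is None.
At some moment in a run one of pull1, pull2, pull3, pull4, pull5 may be knocked a few centimetres aside while the robot is not near it.
Once in a run the grip may slacken for a moment while it holds something.
It also fails if it takes over 210 s, if anything falls off the work surface, if the arm or the gripper's body presses on something with over 40 N, if the wrist force passes 120 N, or if a joint passes its speed limit or range.

## Working session

There is one attempt and no reset: what is moved stays moved. The work goes in short steps, each a Python script; the robot and the scene stay as the last script left them, time stands still between calls to the robot, and variables do not carry over. Pictures are saved under pics/ and viewed, at most 14 in all, crops included, and the job is handed in when it is done.

```bash
ls; mkdir -p pics
python3 - <<'E'
from plant import robot
import cv2,json
for n in("top","side"):
    im=robot.snapshot(n); cv2.imwrite(f"pics/{n}0.png",im)
    p=robot.camera_params(n); print(n,{k:(v.tolist() if hasattr(v,'tolist') else v) for k,v in p.items()})
print(robot.camera_params("wrist")); s=robot.get_state(); print(s["clock"],s["orientation"],s["force"],s["finger_gap"])
E
```

```text
pics
plant.py
top {'fx': 415.5238813408615, 'fy': 415.5238813408615, 'cx': 311.764240879261, 'cy': 203.8439915745251, 'R': [[-0.02990470492534801, -0.9995179611051339, -0.008339907167569124], [-0.9841071905243384, 0.03090269629576377, -0.174865836914891], [0.17503927039844894, 0.002978051357446408, -0.9845569485959107]], 't': [0.0163739284242253, 0.5215051510114598, 1.137500747363152]}
side {'fx': 505.88592890814704, 'fy': 505.88592890814704, 'cx': 322.3589726943717, 'cy': 194.2997497579659, 'R': [[0.2305396000054968, -0.9729946841379021, 0.01152551381454562], [-0.6313701742333684, -0.15858746535439697, -0.7590926945511951], [0.7404209585889852, 0.16772406050370858, -0.6508805140809766]], 't': [-0.10977301294644069, 0.4020940075158544, 1.2799447965048298]}
{'fx': 275.2802128783771, 'fy': 275.2802128783771, 'cx': 321.0599705070486, 'cy': 198.73261526271398, 'tool_from_camera': array([[ 4.39721751e-04, -9.49973950e-01, -3.12328833e-01,
         7.98261171e-02],
       [ 9.99999884e-01,  4.79825223e-04, -5.15474759e-05,
        -4.54699150e-05],
       [ 1.98832011e-04, -3.12328774e-01,  9.49974051e-01,
        -6.90460261e-02],
       [ 0.00000000e+00,  0.00000000e+00,  0.00000000e+00,
         1.00000000e+00]])}
0.1 [[-9.11170038e-01  4.12030055e-01 -6.28000491e-04]
 [ 4.12030520e-01  9.11168552e-01 -1.64908695e-03]
 [-1.07259089e-04 -1.76135399e-03 -9.99998443e-01]] [ 0.5031872  -0.01712737 -0.08744088] 0.08519609276435322
```

View pics/top0.png

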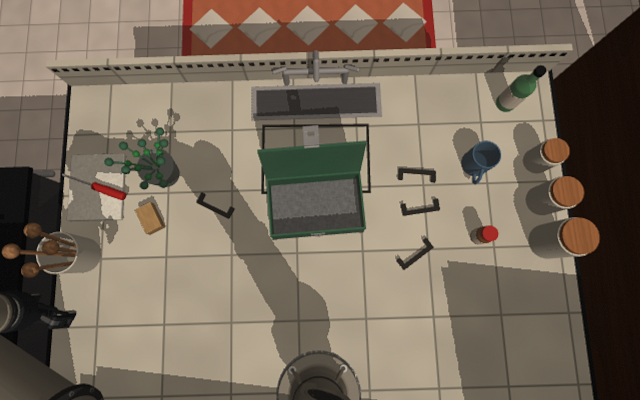

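View pics/side0.png

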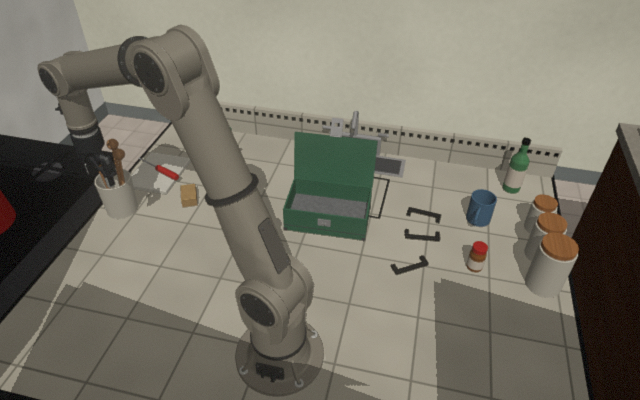

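```bash
cat > h.py <<'E'
import numpy as np, cv2
from plant import robot
def proj(n,X):
    p=robot.camera_params(n); c=p["R"]@np.asarray(X,float)+p["t"]
    return np.array([p["fx"]*c[0]/c[2]+p["cx"],p["fy"]*c[1]/c[2]+p["cy"]])
def back(n,uv,z=0.):
    p=robot.camera_params(n); R=np.array(p["R"]);t=np.array(p["t"])
    d=R.T@np.array([(uv[0]-p["cx"])/p["fx"],(uv[1]-p["cy"])/p["fy"],1]); o=-R.T@t
    return o+d*(z-o[2])/d[2]
def wback(uv,z,pos,ori):
    p=robot.camera_params("wrist"); T=p["tool_from_camera"]
    d=ori@T[:3,:3]@np.array([(uv[0]-p["cx"])/p["fx"],(uv[1]-p["cy"])/p["fy"],1]); o=pos+ori@T[:3,3]
    return o+d*(z-o[2])/d[2]
def down(a):  # tool down, closing axis y at world angle a (rad)
    y=np.array([np.cos(a),np.sin(a),0]); z=np.array([0,0,-1.]); return np.column_stack([np.cross(y,z),y,z])
E
python3 - <<'E'
import cv2
im=cv2.imread("pics/top0.png")
a=cv2.resize(im[110:260,180:380],None,fx=4,fy=4,interpolation=cv2.INTER_CUBIC)
b=cv2.resize(im[150:280,380:510],None,fx=4.6,fy=4.6,interpolation=cv2.INTER_CUBIC)
cv2.imwrite("pics/ca.png",a);cv2.imwrite("pics/cb.png",b)
from h import *
print(proj("top",robot.get_state()["position"]))
E
```

```text
[ 37.63340336 308.40044946]
```

View pics/ca.png

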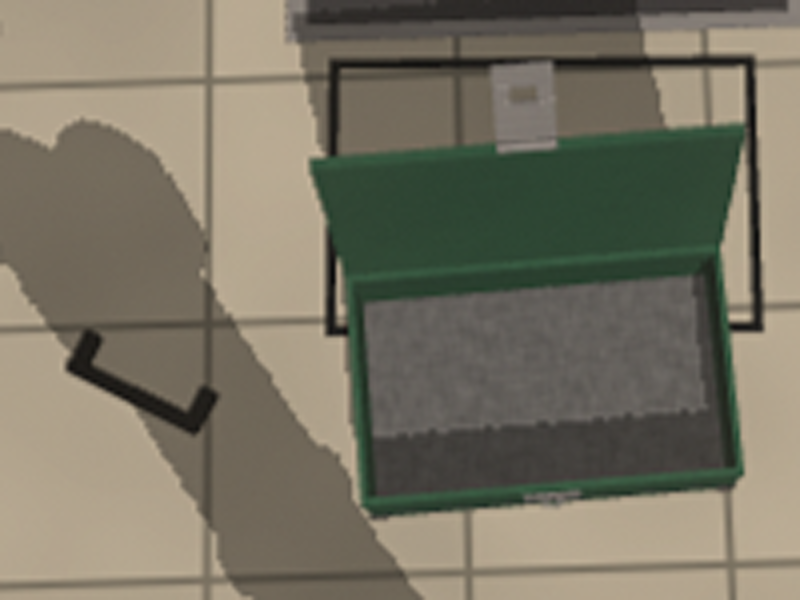

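View pics/cb.png

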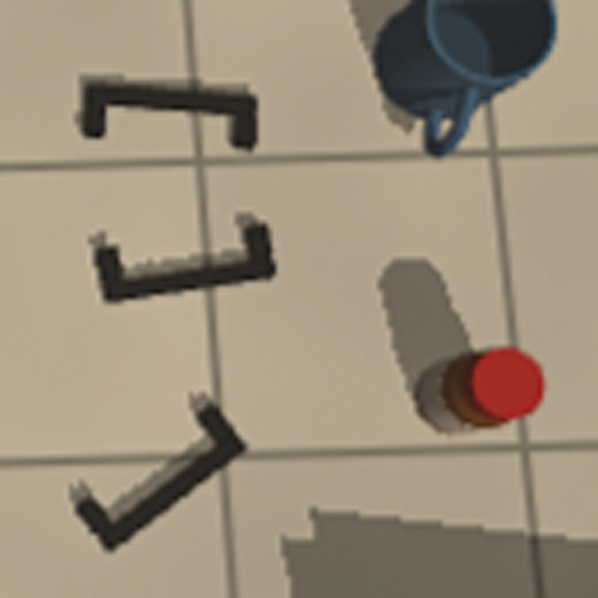

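Run:
```python
from h import *
A=lambda u,v,z:back("top",((u+.5)/4-.5+180,(v+.5)/4-.5+110),z)
B=lambda u,v,z:back("top",((u+.5)/4.6-.5+380,(v+.5)/4.6-.5+150),z)
for n,(l,r,s) in dict(A=(A(68,367,.014),A(195,433,.014),1),B=(B(84,84,.014),B(257,97,.014),-1),C=(B(108,301,.014),B(275,272,.014),1),D=(B(111,550,.014),B(244,447,.014),1)).items():
    d=(r-l)*[1,1,0]; L=np.linalg.norm(d); d/=L; f=np.array([-d[1],d[0],0])*s
    print(n,"len",L.round(4),"mid",((l+r)/2+f*.0065).round(4)[:2],"ang",np.degrees(np.arctan2(d[1],d[0])).round(1),"feet",f.round(2)[:2])
print("bay",[A(*p,0)[:2].round(4).tolist() for p in((330,60),(753,57),(762,328),(327,334))])
print("case",[A(*p,.095)[:2].round(4).tolist() for p in((364,502),(742,472),(345,277),(720,247))])
print("base->tip front", [proj("top",(x,0,0)).round(1).tolist() for x in (.4,.6,.8)])
```

```text
A len 0.107 mid [0.5252 0.2883] ang -119.0 feet [ 0.87 -0.48]
B len 0.1112 mid [ 0.6152 -0.3127] ang -96.3 feet [-0.99  0.11]
C len 0.1079 mid [ 0.5001 -0.3164] ang -81.9 feet [0.99 0.14]
D len 0.1062 mid [ 0.3665 -0.2949] ang -55.1 feet [0.82 0.57]
bay [[0.7814, 0.1454], [0.7731, -0.1786], [0.5614, -0.174], [0.5671, 0.1495]]
case [[0.431, 0.1136], [0.4434, -0.1417], [0.587, 0.1248], [0.6, -0.1347]]
base->tip front [[313.3, 247.8], [311.2, 180.8], [309.3, 117.4]]
```

```bash
cat >> h.py <<'E'
def detect(im=None,x0=.2,x1=.85,y0=-.5,y1=.5):
    """pulls seen by the top camera: list of (mid xy of bar, feet angle)"""
    if im is None: im=robot.snapshot("top")
    s=1000.; W=[(x1,y1),(x1,y0),(x0,y0),(x0,y1)]
    src=np.float32([proj("top",(*w,.014)) for w in W]); dst=np.float32([[(y1-w[1])*s,(x1-w[0])*s] for w in W])
    g=cv2.warpPerspective(im,cv2.getPerspectiveTransform(src,dst),(int((y1-y0)*s),int((x1-x0)*s)),flags=cv2.INTER_CUBIC)
    m=(g.max(2)<62).astype(np.uint8)
    n,lab,st,cen=cv2.connectedComponentsWithStats(m); out=[]
    for i in range(1,n):
        if not 900<st[i,4]<3200: continue
        pts=np.argwhere(lab==i)[:,::-1].astype(np.float32)
        (cx,cy),(w,h),_=r=cv2.minAreaRect(pts)
        if not(95<max(w,h)<125 and 25<min(w,h)<48): continue
        w_=lambda p:np.array([x1-p[1]/s,y1-p[0]/s])
        b=[w_(p) for p in cv2.boxPoints(r)]; e=(b[1]-b[0]) if np.linalg.norm(b[1]-b[0])<np.linalg.norm(b[2]-b[1]) else (b[2]-b[1])
        e/=np.linalg.norm(e); c=w_((cx,cy)); 
        if e@(w_(cen[i])-c)>0: e=-e
        out.append((c-e*(.01725-.0065),np.arctan2(e[1],e[0])))
    return out
def pose(xy,z,a):  # choose the half turn with less motion and good margin
    p=[xy[0],xy[1],z]; q0=robot.get_state()["q"]; best=None
    for k in(0,np.pi):
        q=robot.solve_ik(p,down(a+k))
        if q is None: continue
        c=np.abs(np.array(q)-q0).max()+ (100 if abs(q[6])>150 else 0)
        if best is None or c<best[0]: best=(c,down(a+k))
    return p,best[1]
E
python3 - <<'E'
from h import *
for c,a in detect(cv2.imread("pics/top0.png")): print(c.round(4),np.degrees(a).round(1))
E
```

```text
[ 0.6164 -0.3131] 173.6
[0.5235 0.2891] -27.6
[ 0.4983 -0.3157] 7.1
[ 0.3658 -0.2954] 34.4
```

```bash
cat >> h.py <<'E'
CASE=np.array([.5154,-.0095]); CY=np.radians(2.9)
def spot(x,y): c,s=np.cos(CY),np.sin(CY); return CASE+[c*x-s*y,s*x+c*y]
def pick(c,a):
    robot.command_gripper(.042,40)
    p,o=pose(c,.16,a); robot.move_pose(p,o)
    robot.move_straight([p[0],p[1],.0765],speed=.12)
    f=robot.get_state()["force"]
    robot.command_gripper(.0,50)
    g=robot.get_state(); print("pick gap",round(g["finger_gap"],4),"ff",np.round(g["finger_force"],1),"Fz",f[2].round(1))
    robot.move_straight([p[0],p[1],.225],speed=.25)
    # does tool +y match the feet direction?
    return 1 if o[:,1]@[np.cos(a),np.sin(a),0]>0 else -1
def place(x,y,sgn,feet=1,via=None):
    """sgn: tool y vs feet; feet=+1: feet towards case +x"""
    th=CY+(0 if sgn*feet>0 else np.pi)
    if via is not None: robot.move_straight(via,speed=.3)
    q=spot(x,y); robot.move_pose([*q,.225],down(th))
    g=robot.get_state()["finger_gap"]
    robot.move_straight([*q,.118],speed=.15)
    g2=robot.get_state()["finger_gap"]; print("carry gap",round(g,4),round(g2,4))
    robot.command_gripper(.034)
    robot.move_straight([*q,.225],speed=.3)
E
python3 - <<'E'
from h import *
c,a=[d for d in detect() if d[0][1]>.1][0]; print(c,np.degrees(a))
s=pick(c,a); place(20,60,s) if 0 else place(.020,.060,s)
for c,a in detect(): print(c.round(4),np.degrees(a).round(1))
st=robot.get_state(); print(st["clock"],st["force"].round(1),np.round(st["q"]))
im=np.hstack([robot.snapshot("top")[90:290,150:450],robot.snapshot("wrist")[::2,::2]]) ; cv2.imwrite("pics/1.png",im)
E
```

```text
[0.52349116 0.28918116] -27.897251
pick gap 0.011 ff 51.4 Fz 0.3
carry gap 0.0112 0.011
[ 0.6164 -0.3131] 173.6
[ 0.4983 -0.3156] 7.1
[ 0.3658 -0.2954] 34.4
6.8917 [-0.6  0.9 -0.9] [-32.  17.  27. 110.  -9.  56.   1.]
```

View pics/1.png

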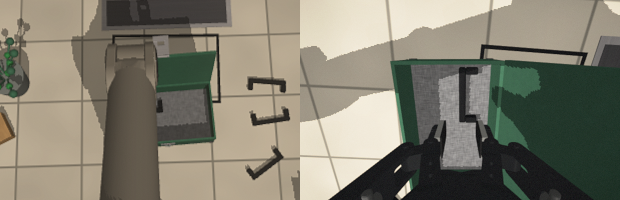

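Run:
```python
from h import *
def nearest(p):
    ds=detect(); d=min(ds,key=lambda d:np.linalg.norm(d[0]-p)); print(len(ds),d[0].round(3),np.degrees(d[1]).round(1)); return d
for p,x,y,f in (([.498,-.316],.02,-.06,1),([.616,-.313],-.02,-.06,-1),([.366,-.295],-.038,.06,1)):
    c,a=nearest(np.array(p)); 
    s=pick(c,a)
    if robot.get_state()["finger_gap"]<.006: print("missed"); break
    place(x,y,s,f,via=[.48,-.3,.235])
    if f==-1: pass
st=robot.get_state(); print(st["clock"],st["force"].round(1),np.round(st["q"]))
robot.move_pose([.45,.25,.35],pose([.45,.25],.35,0)[1])
im=robot.snapshot("top"); print(detect(im)); cv2.imwrite("pics/2.png",cv2.resize(im[90:290,150:450],None,fx=2.6,fy=2.6))
```

```text
3 [ 0.498 -0.316] 7.1
pick gap 0.0113 ff 51.3 Fz 0.4
carry gap 0.0112 0.0113
3 [ 0.616 -0.313] 174.1
pick gap 0.0114 ff 51.9 Fz 1.6
carry gap 0.0113 0.011
3 [ 0.366 -0.295] 34.4
pick gap 0.0112 ff 50.1 Fz -0.0
carry gap 0.0113 0.0107
27.025 [-0.2 -0.1  0.1] [-48.  13.  43. 117. -11.  54.   3.]
[(array([ 0.54473851, -0.07164465]), np.float32(0.050461635)), (array([0.53757128, 0.05492388]), np.float32(0.06442745)), (array([0.48284653, 0.04808154]), np.float32(0.060533077))]
```

View pics/2.png

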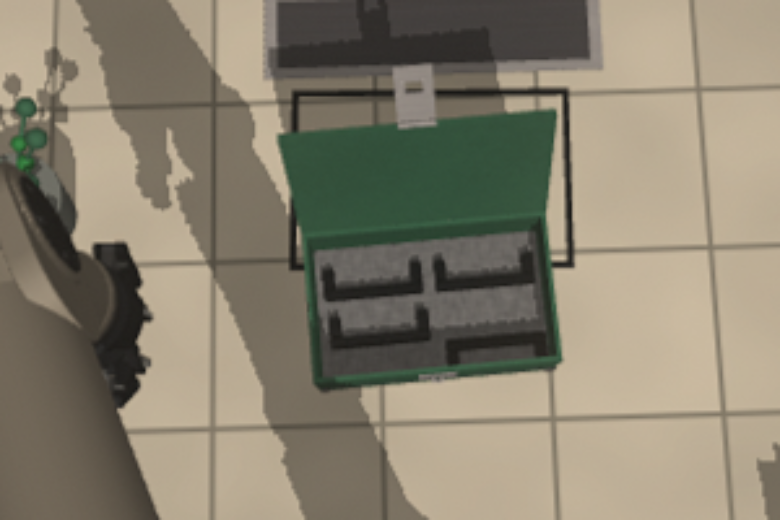

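Run:
```python
from h import *
robot.command_gripper(0)
o=down(CY-np.pi/2); p=spot(.15,.07); e=spot(.0,.07)
print([None if robot.solve_ik([*v],o) is None else np.round(robot.solve_ik([*v],o)) for v in ((*p,.45),(*p,.285),(*e,.285))])
robot.move_pose([*p,.45],o)
im=robot.snapshot("wrist"); cv2.imwrite("pics/3.png",im)
robot.move_straight([*p,.285],speed=.2)
robot.move_straight([*e,.285],speed=.12)
print(robot.get_state()["force"].round(1))
robot.move_straight([*e,.40],speed=.3)
p=spot(-.0,.30); robot.move_pose([*p,.4],pose(p,.4,0)[1]); robot.dwell(1)
st=robot.get_state(); print(st["clock"],st["force"].round(1))
cv2.imwrite("pics/4.png",np.vstack([robot.snapshot("top")[90:290,180:480],robot.snapshot("side")[90:290,200:500]]))
```

```text
[array([-46.,  31.,  61.,  74., -27.,  90., -76.]), array([-46.,  37.,  57.,  88., -32.,  73., -72.]), array([-61.,  18.,  61., 109., -17.,  64., -81.])]
[2.  4.1 6.5]
34.5667 [ 0.  -0.3 -0. ]
```

View pics/3.png

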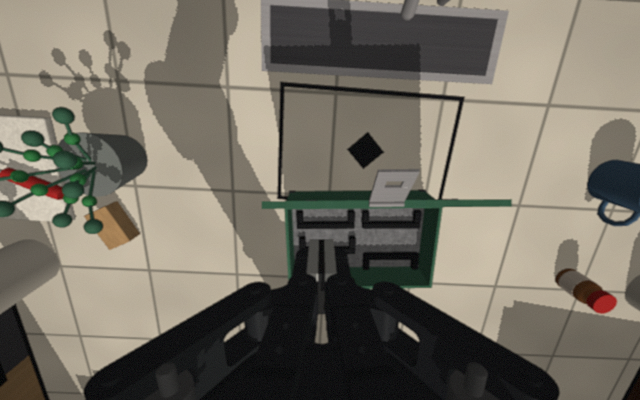

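View pics/4.png

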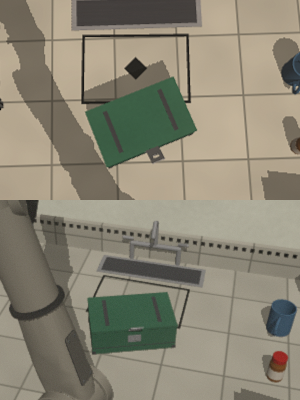

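Run:
```python
from h import *
im=robot.snapshot("top"); cv2.imwrite("pics/top5.png",im)
cv2.imwrite("pics/5.png",cv2.resize(im[110:270,245:395],None,fx=3.7,fy=3.7,interpolation=cv2.INTER_CUBIC))
```

```text
(no output)
```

View pics/5.png

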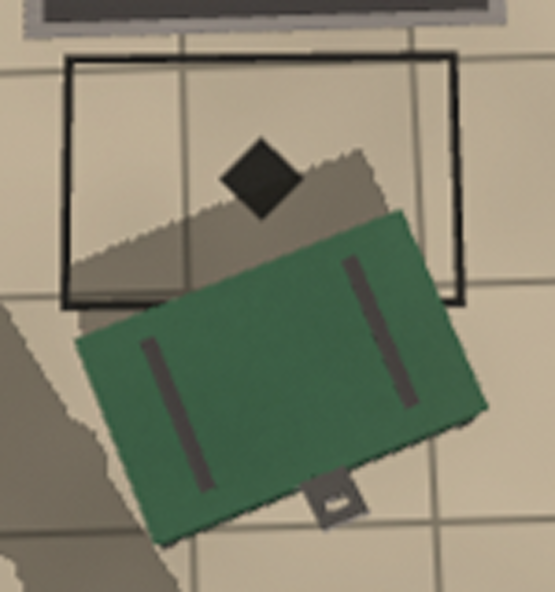

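```bash
cat >> h.py <<'E'
def casepose(im=None,x0=.25,x1=.9,y0=-.35,y1=.35):
    """case origin xy, yaw (rad) from the shut lid's top (z=.103), + rectangle size"""
    if im is None: im=robot.snapshot("top")
    s=1000.; W=[(x1,y1),(x1,y0),(x0,y0),(x0,y1)]
    src=np.float32([proj("top",(*w,.103)) for w in W]); dst=np.float32([[(y1-w[1])*s,(x1-w[0])*s] for w in W])
    g=cv2.warpPerspective(im,cv2.getPerspectiveTransform(src,dst),(int((y1-y0)*s),int((x1-x0)*s)),flags=cv2.INTER_CUBIC)
    h=cv2.cvtColor(g,cv2.COLOR_BGR2HSV); m=cv2.inRange(h,(55,70,50),(95,255,255))
    m=cv2.morphologyEx(m,cv2.MORPH_OPEN,np.ones((7,7)))
    c=max(cv2.findContours(m,cv2.RETR_EXTERNAL,cv2.CHAIN_APPROX_NONE)[0],key=cv2.contourArea)
    r=cv2.minAreaRect(c); b=np.array([[x1-p[1]/s,y1-p[0]/s] for p in cv2.boxPoints(r)])
    d=b[1]-b[0] if np.linalg.norm(b[1]-b[0])<np.linalg.norm(b[2]-b[1]) else b[2]-b[1]
    if d[0]<0: d=-d
    return b.mean(0),np.arctan2(d[1],d[0]),(min(r[1]),max(r[1])),b
E
python3 - <<'E'
from h import *
im=cv2.imread("pics/top5.png")
print(casepose(im))
P=lambda u,v,z:back("top",((u+.5)/3.7-.5+245,(v+.5)/3.7-.5+110),z)[:2].round(4)
c=[P(*p,.103) for p in((77,342),(402,212),(487,408),(162,545))]; print(c,np.mean(c,0))
y=(c[0]-c[1]+c[3]-c[2])/2; print(np.degrees(np.arctan2(-y[0],y[1])),np.linalg.norm(y),np.linalg.norm(c[0]-c[3]))
print("diamond",P(261,179,0),[P(*p,0) for p in ((261,137),(261,220),(219,179),(303,179))])
b=[P(*p,0) for p in((68,58),(456,53),(465,303),(63,307))];print("bay",b,np.mean(b,0))
print("hasp tip",P(345,520,.12),P(342,470,.103))
E
```

```text
(array([ 0.4916752 , -0.02303754], dtype=float32), np.float32(0.35444906), (165.29576110839844, 259.94354248046875), array([[ 0.52407575,  0.12753981],
       [ 0.61429536, -0.11624506],
       [ 0.4592747 , -0.17361489],
       [ 0.3690551 ,  0.07016999]], dtype=float32))
[array([0.5205, 0.1257]), array([ 0.6111, -0.117 ]), array([ 0.4624, -0.1717]), array([0.3707, 0.0663])] [ 0.491175 -0.024175]
20.768661478940402 0.25705338939605527 0.161147137734432
diamond [ 0.6701 -0.014 ] [array([ 0.7058, -0.0151]), array([ 0.6356, -0.0129]), array([0.6712, 0.0203]), array([ 0.669 , -0.0482])]
bay [array([0.7791, 0.1426]), array([ 0.7729, -0.1786]), array([ 0.5617, -0.1746]), array([0.5686, 0.1487])] [ 0.670575 -0.015475]
hasp tip [ 0.3835 -0.0644] [ 0.4206 -0.0647]
```

```bash
cat >> h.py <<'E'
from scipy.spatial.transform import Rotation as Ro
def ikscan(tip,zax_list,spins=range(0,360,30)):
    out=[]
    for n,z in zax_list:
        z=np.array(z,float); z/=np.linalg.norm(z); x=np.cross([0,1,0],z); x/=np.linalg.norm(x); o0=np.column_stack([x,np.cross(z,x),z])
        for s in spins:
            o=o0@Ro.from_euler('z',s,degrees=True).as_matrix()
            q=robot.solve_ik(np.array(tip)-.073*z,o)
            if q is not None: out.append((n,s))
    return out
E
python3 - <<'E'
from h import *
t=np.tan(np.radians([15,30,45]))
Z=[("down",(0,0,-1))]+[("F%d"%d,(k,0,-1)) for d,k in zip((15,30,45),t)]+[("R%d"%d,(0,-k,-1)) for d,k in zip((15,30),t)]+[("B15",(-t[0],0,-1))]
for nm,p in (("L",(.365,.07,.05)),("Hhi",(.382,-.0645,.14)),("Hlo",(.382,-.0645,.055)),("Lo2",(.37,.07,.055))):
    d={}
    for n,s in ikscan(p,Z): d.setdefault(n,[]).append(s)
    print(nm,d)
print(np.round(robot.get_state()["q"]))
E
```

```text
L {'down': [0, 30, 60, 90, 120, 150, 180, 210, 240, 270, 300, 330], 'R15': [0, 30, 60, 90, 120, 150, 180, 210, 240, 270, 300, 330], 'R30': [0, 30, 60, 90, 120, 150, 180, 210, 240, 270, 300, 330], 'B15': [0, 30, 60, 90, 120, 150, 180, 210, 240, 270, 300, 330]}
Hhi {'down': [0, 30, 60, 90, 120, 150, 180, 210, 240, 270, 300, 330], 'F15': [0, 30, 60, 90, 120, 150, 180, 210, 240, 270, 300, 330], 'R15': [0, 30, 60, 90, 120, 150, 180, 210, 240, 270, 300, 330], 'R30': [0, 30, 60, 90, 120, 150, 180, 210, 240, 270, 300, 330], 'B15': [0, 30, 60, 90, 120, 150, 180, 210, 240, 270, 300, 330]}
Hlo {'down': [0, 30, 60, 90, 120, 150, 180, 210, 240, 270, 300, 330], 'R15': [0, 30, 60, 90, 120, 150, 180, 210, 240, 270, 300, 330], 'R30': [0, 30, 60, 90, 120, 150, 180, 210, 240, 270, 300, 330], 'B15': [0, 30, 60, 90, 120, 150, 180, 210, 240, 270, 300, 330]}
Lo2 {'down': [0, 30, 60, 90, 120, 150, 180, 210, 240, 270, 300, 330], 'R15': [0, 30, 60, 90, 120, 150, 180, 210, 240, 270, 300, 330], 'R30': [0, 30, 60, 90, 120, 150, 180, 210, 240, 270, 300, 330], 'B15': [0, 30, 60, 90, 120, 150, 180, 210, 240, 270, 300, 330]}
[-76.  18.  54.  91. -15.  78. -21.]
```

```bash
cat >> h.py <<'E'
def cp(c,y,px,py): return np.array(c)+[np.cos(y)*px-np.sin(y)*py,np.sin(y)*px+np.cos(y)*py]
E
python3 - <<'E'
from h import *
c,y=np.array([.4915,-.0235]),np.radians(20.6)
p=lambda x,z:[*cp(c,y,x,.016),z+.073]
o=pose(p(-.122,.19)[:2],.26,y)[1]
robot.move_pose(p(-.122,.19),o); f0=robot.get_state()["force"]
d=np.array([np.cos(y),np.sin(y),0])
robot.move_straight(p(-.122,.05),speed=.08)
print("down",(robot.get_state()["force"]-f0).round(1))
for x in np.arange(-.118,-.086,.003):
    robot.move_straight(p(x,.05),speed=.03); f=(robot.get_state()["force"]-f0)@d; print(round(x,3),round(f,1))
    if f<-5: break
robot.move_straight(p(x-.03,.05),speed=.1)
robot.move_straight(p(x-.03,.2),speed=.25)
a=robot.snapshot("side")[130:290,180:420]
b=[.3,.30]; robot.move_pose([.42,.3,.3],o)
im=robot.snapshot("top"); print(casepose(im)[:3],robot.get_state()["clock"]); a2=robot.snapshot("side")[130:290,180:420]
cv2.imwrite("pics/6.png",cv2.resize(np.hstack([a2,im[130:290,230:420]]),None,fx=1.8,fy=1.8,interpolation=cv2.INTER_CUBIC))
E
```

```text
Traceback (most recent call last):
host.MotionError: the arm cannot follow that straight line within its joint ranges
```

Run:
```python
from h import *
c,y=np.array([.4915,-.0235]),np.radians(20.6)
p=lambda x,z:[*cp(c,y,x,.016),z+.073]
s=robot.get_state(); print(np.round(s["q"],1),s["clock"]); o=s["orientation"]
for z in (.19,.15,.11,.08,.05): 
  for x in (-.122,-.11):
    q=robot.solve_ik(p(x,z),o); print(z,x,None if q is None else np.round(q,1))
q=robot.solve_ik(p(-.122,.05),down(y+np.pi)); print(q if q is None else np.round(q,1))
for b in (10,20):
    ob=Ro.from_rotvec(np.radians(b)*np.array([-np.sin(y),np.cos(y),0])).as_matrix()@o
    z=ob[:,2]
    for zt in (.19,.05):
        q=robot.solve_ik(np.array([*cp(c,y,-.122,.016),zt])-.073*z,ob); print(b,z.round(2),q if q is None else np.round(q,1))
```

```text
[-74.  -18.9  64.3 126.3  19.1  63.3   0.9] 36.1667
0.19 -0.122 [-73.8 -19.   64.2 126.5  19.2  63.3   0.8]
0.19 -0.11 [-76.6 -17.3  67.3 125.4  18.   62.5   1.9]
0.15 -0.122 [-80.3 -15.6  73.7 129.4  18.1  56.3   3.2]
0.15 -0.11 [-84.5 -13.9  78.4 128.3  16.6  55.6   4.6]
0.11 -0.122 [-56.7   4.9  61.2 131.8  -5.9  45.9  29.2]
0.11 -0.11 [-96.5 -28.1  83.4 130.8  33.8  57.6 -13. ]
0.08 -0.122 [-44.1   8.9  49.3 133.3 -10.3  41.2  33.2]
0.08 -0.11 [-44.3  10.5  49.4 132.1 -12.1  41.5  34.3]
0.05 -0.122 [-42.8  14.6  49.5 134.7 -18.5  37.   41.4]
0.05 -0.11 [-33.1  13.3  37.5 133.3 -13.5  36.8  35.2]
[ -58.8   28.3   73.2  134.8  -40.7   44.1 -115.4]
10 [-0.16 -0.06 -0.99] [-59.4   3.1  60.4 121.1   1.1  66.6  21.2]
10 [-0.16 -0.06 -0.99] [-34.   18.5  37.5 128.4  -9.9  46.4  30.9]
20 [-0.32 -0.12 -0.94] [-46.7  12.5  49.  115.8  -1.5  74.2  24.4]
20 [-0.32 -0.12 -0.94] [-34.7  25.6  37.4 122.3  -9.1  56.   29.4]
```

Run:
```python
from h import *
robot.goto_joints([9,0,0,112,0,68,0])
s=robot.get_state(); print(s["position"].round(3),s["orientation"].round(2).tolist())
c,y=np.array([.4915,-.0235]),np.radians(20.6)
p=lambda x,z:[*cp(c,y,x,.016),z+.073]
for k in (0,np.pi):
  for z in (.19,.12,.05):
    q=robot.solve_ik(p(-.122,z),down(y+k)); print(k,z,None if q is None else np.round(q,1))
```

```text
[ 0.43  -0.111  0.335] [[0.16, 0.99, -0.0], [0.99, -0.16, 0.0], [0.0, -0.0, -1.0]]
0 0.19 [  5.5  -3.6  -4.  125.2  -0.3  58.4  22.3]
0 0.12 [  5.3   2.2  -4.1 130.    0.2  47.8  21.7]
0 0.05 [  5.1   9.8  -4.  133.6   1.2  36.6  20.8]
3.141592653589793 0.19 [   8.2   -3.5   -6.5  125.1   -0.5   58.3 -157.5]
3.141592653589793 0.12 [   5.4    2.2   -4.1  130.     0.2   47.8 -158.3]
3.141592653589793 0.05 [   2.     9.8   -0.7  133.7    0.2   36.5 -158.3]
```

Good posture. Do the hasp.

Run:
```python
from h import *
c,y=np.array([.4915,-.0235]),np.radians(20.6)
p=lambda x,z:[*cp(c,y,x,.016),z+.073]
o=down(y)
robot.move_pose(p(-.122,.19),o); f0=robot.get_state()["force"]
d=np.array([np.cos(y),np.sin(y),0])
robot.move_straight(p(-.122,.05),speed=.08)
print("down",(robot.get_state()["force"]-f0).round(1))
for x in np.arange(-.118,-.086,.003):
    robot.move_straight(p(x,.05),speed=.03); f=(robot.get_state()["force"]-f0)@d; print(round(x,3),round(f,1))
    if f<-5: break
robot.move_straight(p(x-.03,.05),speed=.1)
robot.move_straight(p(x-.03,.2),speed=.25)
robot.goto_joints([-60,0,0,112,0,68,0])
im=robot.snapshot("top"); print(casepose(im)[:3],robot.get_state()["clock"]); a2=robot.snapshot("side")[130:290,180:420]
cv2.imwrite("pics/6.png",cv2.resize(np.hstack([a2,im[130:290,230:420]]),None,fx=1.8,fy=1.8,interpolation=cv2.INTER_CUBIC))
```

```text
down [-1.4 -0.3 -1.1]
-0.118 -0.9
-0.115 -3.5
-0.112 -8.1
(array([ 0.4914798, -0.0235218], dtype=float32), np.float32(0.35954744), (163.8562774658203, 259.227783203125)) 43.775
```

View pics/6.png

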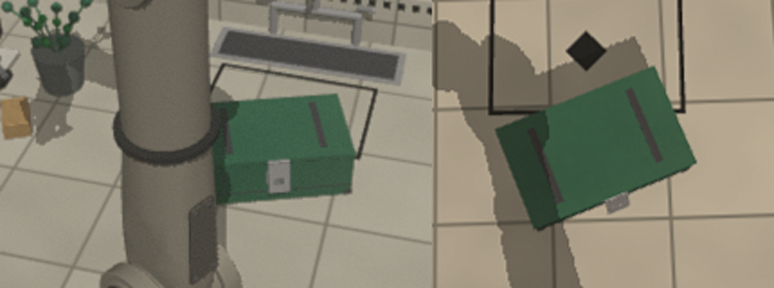

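Run:
```python
from h import *
c,y=np.array([.4915,-.0235]),np.radians(20.6)
p=lambda x,z:[*cp(c,y,x,.018),z+.073]
o=down(y-np.pi/2)
robot.goto_joints([9,0,0,112,0,68,90]) 
print(robot.get_state()["orientation"][:,1].round(2))
robot.move_pose(p(-.125,.15),o); f0=robot.get_state()["force"]; print(np.round(robot.get_state()["q"]))
d=np.array([np.cos(y),np.sin(y),0])
robot.move_straight(p(-.125,.043),speed=.1)
for x in np.arange(-.118,-.086,.003):
    robot.move_straight(p(x,.043),speed=.03); f=(robot.get_state()["force"]-f0)@d; print(round(x,3),round(f,1))
    if f<-7: break
w=robot.snapshot("wrist")
robot.move_straight(p(x-.03,.05),speed=.1)
robot.move_straight(p(x-.03,.2),speed=.25)
robot.goto_joints([60,0,0,112,0,68,0])
im=robot.snapshot("top"); print(casepose(im)[:3],robot.get_state()["clock"]); a2=robot.snapshot("side")[130:290,180:420]
cv2.imwrite("pics/7.png",cv2.resize(np.hstack([a2,im[130:290,230:420]]),None,fx=1.8,fy=1.8,interpolation=cv2.INTER_CUBIC))
```

```text
[0.15 0.99 0.  ]
[  7.  -1.  -6. 128.  -0.  52. -68.]
-0.118 0.7
-0.115 0.2
-0.112 -0.2
-0.109 0.2
-0.106 0.3
-0.103 -0.5
-0.1 0.8
-0.097 -0.3
-0.094 -5.4
-0.091 -9.0
(array([ 0.491121  , -0.02335022], dtype=float32), np.float32(0.35548574), (163.64320373535156, 258.6091003417969)) 54.6583
```

View pics/7.png

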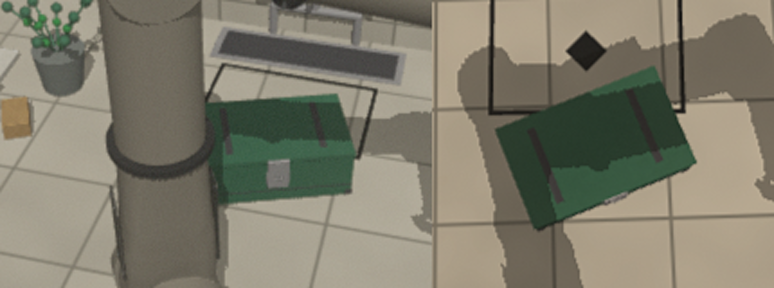

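```bash
cat >> h.py <<'E'
BAY=np.array([.6705,-.0145]); BYAW=-1.2
def look():
    b=casepose(); y=b[1]; c=b[0]+.001*np.array([np.cos(y),np.sin(y)])
    e=Ro.from_euler('z',-BYAW,degrees=True).as_matrix()[:2,:2]@(BAY-c)
    print("t %.1f case"%robot.get_state()["clock"],c.round(4),"yaw %.1f"%np.degrees(y),"togo",(e*1000).round(1),np.round(b[2]),flush=True); return c,y
def push(side,target,rho=.115,over=0.,tilt=7,py=.105,q7=-68):
    """side +1 left, -1 right; push that front corner until the case yaw is target (deg)"""
    c,y=look(); tg=np.radians(target); ym=(y+tg)/2; c0,y0=c,y
    Rz=Ro.from_euler('z',ym).as_matrix(); o=Rz@Ro.from_euler('y',-tilt,degrees=True).as_matrix()@down(-np.pi/2)
    tcp=lambda c,y,back,z:np.array([*cp(c,y,-.080-.010-back,side*py),z])-.073*o[:,2]
    s=tcp(c,y,.025,.15)
    robot.goto_joints([-np.degrees(np.arctan2(s[1],s[0])),0,0,112,0,68,q7])
    robot.move_pose(s,o); f0=robot.get_state()["force"]
    robot.move_straight(tcp(c,y,.025,.048),speed=.12)
    robot.move_straight(tcp(c,y,.0,.048),speed=.06)
    n=max(3,int(np.ceil(abs(tg-y)/np.radians(4)))); d=(tg-y)/n; F=[]
    for i in range(n):
        ymid=y+d/2; c=c+rho*abs(d)*np.array([np.cos(ymid),np.sin(ymid)]); y+=d
        robot.move_straight(tcp(c,y,-over,.048),speed=.05); F.append((robot.get_state()["force"]-f0).round(0).tolist())
    robot.move_straight(tcp(c,y,.03,.048),speed=.12)
    robot.move_straight(tcp(c,y,.03,.16),speed=.25)
    print("F max",np.abs(F).max(0)); robot.goto_joints([-side*60,0,0,112,0,68,q7])
    c1,y1=look(); dy=y1-y0; print("turn %.1f rho %.3f"%(np.degrees(dy),np.linalg.norm(c1-c0)/abs(2*np.sin(dy/2))))
E
python3 - <<'E'
from h import *
push(1,-8)
E
```

```text
t 54.8 case [ 0.4921 -0.023 ] yaw 20.4 togo [178.2  12.3] [164. 259.]Traceback (most recent call last):
  File "<stdin>", line 2, in <module>
  File "h.py", line 102, in push
    robot.move_straight(tcp(c,y,.025,.048),speed=.12)
    ~~~~~~~~~~~~~~~~~~~^^^^^^^^^^^^^^^^^^^^^^^^^^^^^^
host.MotionError: the arm cannot follow that straight line within its joint ranges
```

Run:
```python
from h import *
print(np.round(robot.get_state()["q"]))
c,y=np.array([.4921,-.0230]),np.radians(20.4)
for ym in (6,20):
 for roll in (0,15,25,-15):
  for tilt in (0,3,5,7):
   o=Ro.from_euler('z',ym,degrees=True).as_matrix()@Ro.from_euler('x',roll,degrees=True).as_matrix()@Ro.from_euler('y',-tilt,degrees=True).as_matrix()@down(-np.pi/2)
   r=[]
   for back in (0,.015,.025):
     for z in (.048,.055):
       q=robot.solve_ik(np.array([*cp(c,y,-.09-back,.105),z])-.073*o[:,2],o); r.append(0 if q is None else f"{q[3]:.0f}/{q[5]:.0f}/{q[2]:.0f}")
   print(ym,roll,tilt,o[:,2].round(2),r)
```

```text
[ -8.  -8.  -5. 135.   0.  46. -97.]
6 0 0 [ 0.  0. -1.] ['134/36/-5', '134/37/-5', '136/36/-5', '135/37/-5', '137/36/-5', '136/37/-5']
6 0 3 [ 0.05  0.01 -1.  ] ['136/33/-5', '136/34/-5', '138/32/-5', '137/34/-5', '139/32/-5', '138/33/-5']
6 0 5 [ 0.09  0.01 -1.  ] ['137/30/-5', '137/32/-5', '139/30/-5', '139/31/-5', '140/30/-5', '140/31/-5']
6 0 7 [ 0.12  0.01 -0.99] ['139/28/-5', '138/29/-6', '140/28/-5', '140/29/-5', 0, 0]
6 15 0 [-0.03  0.26 -0.97] ['133/39/5', '133/40/6', '135/39/6', '135/40/7', '136/39/7', '136/40/7']
6 15 3 [ 0.03  0.26 -0.96] ['136/36/5', '135/37/6', '137/36/6', '137/37/7', '138/36/7', '138/37/7']
6 15 5 [ 0.06  0.27 -0.96] ['137/34/5', '137/35/5', '139/34/6', '138/35/7', '140/34/7', '139/35/8']
6 15 7 [ 0.09  0.27 -0.96] ['138/32/5', '138/33/6', '140/32/7', '140/33/7', '140/30/-20', '141/33/8']
6 25 0 [-0.04  0.42 -0.91] ['132/46/13', '132/47/14', '134/46/14', '134/47/15', '135/46/15', '135/47/15']
6 25 3 [ 0.01  0.43 -0.91] ['134/44/13', '134/45/13', '136/44/14', '136/45/15', '137/44/16', '137/45/16']
6 25 5 [ 0.04  0.43 -0.9 ] ['136/42/13', '136/43/13', '
[... 1534 characters left out ...]
0.1   0.41 -0.91] ['130/49/13', '130/50/14', '132/49/15', '132/50/15', '133/49/16', '133/50/16']
20 25 5 [-0.06  0.43 -0.9 ] ['132/48/14', '131/48/14', '133/48/16', '133/48/16', '134/48/17', '134/48/17']
20 25 7 [-0.03  0.44 -0.9 ] ['133/47/15', '133/47/15', '134/47/17', '134/47/17', '135/47/18', '135/47/18']
20 -15 0 [ 0.09 -0.24 -0.97] ['135/40/-14', '135/41/-14', '137/39/-15', '137/40/-15', '138/39/-15', '138/40/-15']
20 -15 3 [ 0.14 -0.22 -0.96] ['137/37/-14', '137/38/-14', '139/36/-15', '139/37/-15', '140/36/-15', '140/37/-15']
20 -15 5 [ 0.17 -0.21 -0.96] ['139/34/-14', '139/35/-14', '141/34/-15', '140/35/-15', 0, 0]
20 -15 7 [ 0.2  -0.2  -0.96] ['140/32/-14', '140/33/-15', 0, 0, 0, 0]
```

```bash
sed -i 's/tilt=7,py/tilt=5,bk=.015,py/; s/,\.025,\.15)/,bk,.15)/; s/,\.025,\.048)/,bk,.048)/' h.py
python3 - <<'E'
from h import *
push(1,-7)
E
```

```text
t 57.2 case [ 0.4922 -0.0232] yaw 20.6 togo [178.1  12.4] [164. 259.]
F max [8. 3. 3.]
t 65.6 case [ 0.5383 -0.0201] yaw -15.7 togo [132.1   8.4] [168. 260.]
turn -36.2 rho 0.074
```

Run:
```python
from h import *
push(-1,10,rho=.09,bk=.025)
im=robot.snapshot("top"); b=casepose(im)[3]
for p in b: cv2.circle(im,tuple(np.round(proj("top",(*p,.103))).astype(int)),1,(0,0,255),-1)
cv2.imwrite("pics/8.png",cv2.resize(np.hstack([im[100:270,220:420],robot.snapshot("side")[100:270,220:420]]),None,fx=2,fy=2,interpolation=cv2.INTER_CUBIC))
```

```text
t 65.6 case [ 0.5382 -0.0197] yaw -16.1 togo [132.1   8. ] [168. 260.]
F max [8. 2. 3.]
t 75.2 case [ 0.5784 -0.0218] yaw 15.9 togo [91.9  9.2] [162. 260.]
turn 32.1 rho 0.073
```

View pics/8.png

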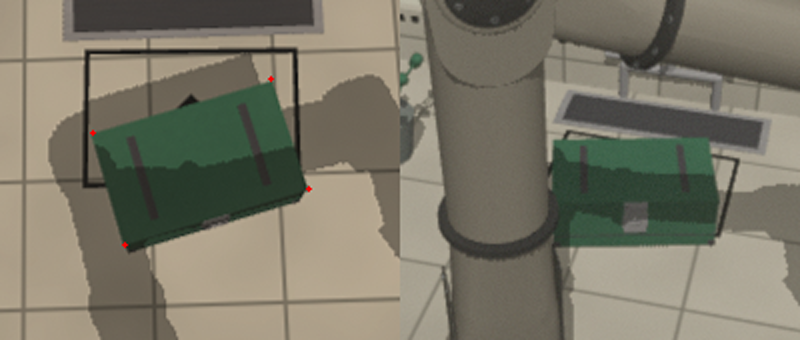

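Run:
```python
from h import *
push(1,-8,rho=.075,bk=.025)
robot.goto_joints([-85,0,0,112,0,68,-68]); look()
```

```text
t 75.4 case [ 0.5779 -0.0215] yaw 15.3 togo [92.4  9. ] [163. 259.]
F max [6. 2. 3.]
t 84.3 case [ 0.6031 -0.018 ] yaw -11.7 togo [67.3  4.9] [170. 261.]
turn -27.0 rho 0.054
t 85.2 case [ 0.6031 -0.0179] yaw -11.9 togo [67.3  4.8] [170. 261.]
```

```bash
cat >> h.py <<'E'
_cp=casepose
def casepose(im=None,x0=.25,x1=.9,y0=-.35,y1=.35):
    """refined by the lid's clean back edge (line fit) and its two side edges"""
    if im is None: im=robot.snapshot("top")
    c0,y,sz,b=_cp(im,x0,x1,y0,y1)
    s=1000.; W=[(x1,y1),(x1,y0),(x0,y0),(x0,y1)]
    src=np.float32([proj("top",(*w,.103)) for w in W]); dst=np.float32([[(y1-w[1])*s,(x1-w[0])*s] for w in W])
    g=cv2.warpPerspective(im,cv2.getPerspectiveTransform(src,dst),(int((y1-y0)*s),int((x1-x0)*s)),flags=cv2.INTER_CUBIC)
    m=cv2.inRange(cv2.cvtColor(g,cv2.COLOR_BGR2HSV),(55,70,50),(95,255,255)); m=cv2.morphologyEx(m,cv2.MORPH_CLOSE,np.ones((15,15)))
    k=max(cv2.findContours(m,cv2.RETR_EXTERNAL,cv2.CHAIN_APPROX_NONE)[0],key=cv2.contourArea)[:,0]
    P=np.column_stack([x1-k[:,1]/s,y1-k[:,0]/s])
    for _ in range(3):
        d=np.array([np.cos(y),np.sin(y)]); n=np.array([-d[1],d[0]]); u=(P-c0)@d; v=(P-c0)@n
        B=P[(u>.05)&(np.abs(v)<.11)]; vx,vy,px,py=cv2.fitLine(B.astype(np.float32),cv2.DIST_HUBER,0,.001,.001).ravel()
        if vy<0: vx,vy=-vx,-vy
        y=np.arctan2(-vx,vy); 
    d=np.array([np.cos(y),np.sin(y)]); n=np.array([-d[1],d[0]]); u=(P-c0)@d; v=(P-c0)@n
    back=np.median((B-c0)@d); sd=(np.abs(u)<.05); l=np.median(v[sd&(v>.08)]); r=np.median(v[sd&(v<-.08)])
    o=c0+d*(back-.080)+n*(l+r)/2
    return o-.001*d,y,(sz[0],(l-r)*1000),b
E
python3 - <<'E'
from h import *
look(); im=cv2.imread("pics/top5.png"); print(casepose(im)[:3])
E
```

```text
t 85.2 case [ 0.6063 -0.0178] yaw -11.8 togo [64.1  4.7] [170. 257.]
(array([ 0.4906632 , -0.02303013]), np.float32(0.35646936), (165.29576110839844, np.float64(257.2860623598099)))
```

Run:
```python
from h import *
push(-1,9.5,rho=.06,bk=.025)
push(1,-5,rho=.06,bk=.025)
```

```text
t 85.2 case [ 0.6063 -0.0178] yaw -11.8 togo [64.1  4.7] [170. 257.]
F max [6. 2. 3.]
t 94.7 case [ 0.6298 -0.0207] yaw 10.5 togo [40.5  7. ] [162. 257.]
turn 22.2 rho 0.061
t 94.8 case [ 0.6298 -0.0207] yaw 10.5 togo [40.5  7. ] [161. 257.]
F max [5. 1. 2.]
t 102.9 case [ 0.6476 -0.0178] yaw -6.2 togo [22.8  3.8] [176. 258.]
turn -16.7 rho 0.062
```

Run:
```python
from h import *
push(-1,7,rho=.062,bk=.025)
```

```text
t 102.9 case [ 0.6477 -0.0179] yaw -6.2 togo [22.7  3.8] [176. 258.]
F max [6. 1. 3.]
t 111.3 case [ 0.6614 -0.0187] yaw 7.3 togo [9.1 4.4] [165. 258.]
turn 13.5 rho 0.058
```

Run:
```python
from h import *
push(1,-.4,rho=.06,bk=.025)
robot.goto_joints([-100,0,0,100,0,80,-68]); look(); im=robot.snapshot("top"); cv2.imwrite("pics/top9.png",im)
cv2.imwrite("pics/9.png",cv2.resize(im[115:235,250:380],None,fx=4.6,fy=4.6,interpolation=cv2.INTER_CUBIC))
```

```text
t 111.3 case [ 0.6613 -0.0186] yaw 7.3 togo [9.1 4.3] [165. 258.]
F max [5. 2. 3.]
t 118.9 case [ 0.6686 -0.0175] yaw 0.3 togo [1.8 3. ] [174. 257.]
turn -7.0 rho 0.061
t 120.2 case [ 0.6686 -0.0175] yaw 0.4 togo [1.8 3. ] [174. 257.]
```

View pics/9.png

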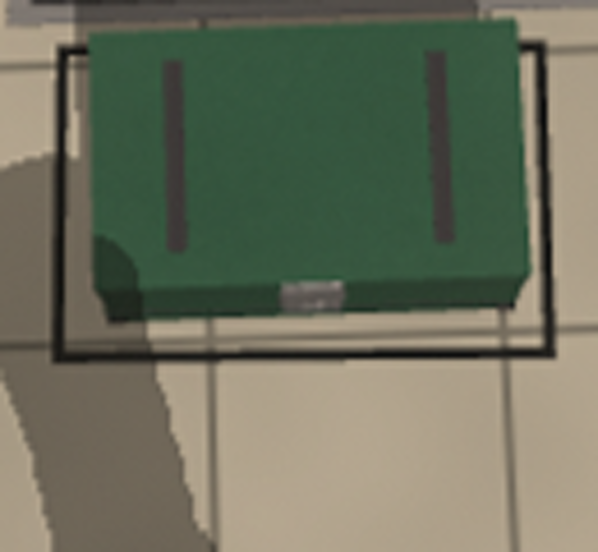

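Run:
```python
from h import *
P=lambda u,v,z:back("top",((u+.5)/4.6-.5+250,(v+.5)/4.6-.5+115),z)[:2]
c=np.array([P(*p,.103) for p in((88,33),(517,20),(530,272),(95,290))]); y=(c[0]-c[1]+c[3]-c[2])/2
print(c.round(4),c.mean(0).round(4),np.degrees(np.arctan2(-y[0],y[1])).round(2))
f=np.array([P(*p,.003) for p in((110,320),(515,306))]); y=f[0]-f[1]; a=np.arctan2(-y[0],y[1]); print(f.round(4),np.degrees(a).round(2),np.linalg.norm(y), f.mean(0)+.08*np.array([np.cos(a),np.sin(a)]))
b=np.array([P(*p,0) for p in((63,50),(540,48),(548,350),(60,355))]); y=(b[0]-b[1]+b[3]-b[2])/2; print("bay",b.round(4),b.mean(0).round(4),np.degrees(np.arctan2(-y[0],y[1])).round(2))
```

```text
[[ 0.7495  0.1141]
 [ 0.7492 -0.148 ]
 [ 0.5908 -0.1477]
 [ 0.5881  0.1118]] [ 0.6694 -0.0175] 0.26
[[ 0.5925  0.1127]
 [ 0.5935 -0.1498]] 0.21 0.26252279700013587 [ 0.67298173 -0.01829616]
bay [[ 0.7786  0.1418]
 [ 0.7695 -0.1758]
 [ 0.5643 -0.17  ]
 [ 0.571   0.1457]] [ 0.6708 -0.0146] -1.43
```

Run:
```python
from h import *
push(1,-1.9,rho=.06,bk=.025)
robot.goto_joints([-100,0,0,100,0,80,-68]); look()
a=robot.snapshot("top")[90:290,150:520]; b=robot.snapshot("side")[100:300,180:550]
cv2.imwrite("pics/10.png",cv2.resize(np.hstack([a,b]),None,fx=1.08,fy=1.08,interpolation=cv2.INTER_CUBIC))
```

```text
t 120.3 case [ 0.6686 -0.0175] yaw 0.3 togo [1.8 3. ] [173. 257.]
F max [7. 1. 1.]
t 128.2 case [ 0.6692 -0.0173] yaw -0.6 togo [1.2 2.9] [174. 258.]
turn -1.0 rho 0.036
t 129.5 case [ 0.6692 -0.0175] yaw -0.5 togo [1.2 3. ] [174. 257.]
```

View pics/10.png

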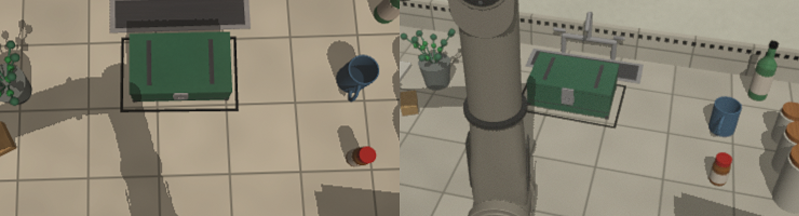

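```bash
python3 -c "
from plant import robot
print(robot.job_done())"
```

```text
the job is handed in; nothing more can be done
None
```

I handed in the job at about 130 s. All four pulls found are in the case, the lid is shut and the hasp is down; the case went from about 20° off to within about 3 mm and 1° of square in the outline over seven alternating left/right turns. Closing the lid accidentally swung the case by about 18° before the walk. The last left turn took two pushes, 7° then 1°.

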